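Clamp the square manifold block in the ratchet bench clamp

ROBOT

A 6-joint arm with a two-finger parallel gripper is mounted at the origin on the work surface. World frame = base frame: x ahead of the robot, y to its left, z up, the work surface at z = 0. Lengths are in m, angles in degrees, forces in N, time in s.
With the tool pointing down it reaches from about 0.35 to 0.875 m from the base axis. Payload 4.2 kg.
Tool frame: the origin (TCP) lies at the very end of the fingers, on their centre line; the grasp point (between the pads) lies 19 mm behind it; z points along the fingers, y is the line along which they close (so a half turn about z gives the same grasp; the last joint's range is limited). The gripper opens to 87 mm and grips with 3 to 60 N. Pads are 19 mm wide; open, the fingers measure 117 mm over their backs; the gripper's body (75 mm by 190 mm) begins 51 mm behind the grasp point.
Start: joints at [-60.012, 22.042, 0.453, 0, -68.411, -14.817], TCP at [0.164, -0.603, 0.192] pointing down, gripper open.
Joint ranges: [-179.83, 179.83], [-69.29, 118.12], [-61.27, 80.66], [-181.25, 117.63], [-171.15, -9.14], [-177.46, 177.46]. Speed limits (degrees/s): [159.86, 159.86, 180, 180, 180, 180].

INTERFACE

Orientations are given as [roll, pitch, yaw] about the fixed x, y, z axes, in that order (R = Rz(yaw) Ry(pitch) Rx(roll)).
In Python, from rig import bot gives the robot as it stands.
- The arm moves only by the tool send_rows, never from a script. Its argument "series" is a list of rows, each an object with "xyz": the shift along the tool's x, y, z scaled (see below), a list of three; "twist": the turn about the tool's z scaled (see below). In form: [{"xyz": [x, y, z], "twist": twist}, ...]. A call has 1 to 8 rows; each row is the pose to reach, as a shift and turn from the pose commanded when the call began, along the tool's axes at that moment; what a row does not reach only later rows make up. The controller multiplies each number of a shift by 25 cm and each number of a turn by 60 degrees. A row lasts 1/8 s, in which the tool goes at most 62.5 mm and 10.7 degrees, less where a joint would pass 70% of its speed; a pose out of reach is approached as far as the arm can. A call with a number of a shift or a turn outside -1 to 1 is refused whole. A call with a gripper value outside its range is refused whole. "gripper" is the closure, from -1 (fully open) to 1 (shut), set as the call begins (left out, the last holds). The fingers move at their own pace and stop on an object; the grip force is fixed at half the most. Time passes only in rows, so rows that repeat a pose let the fingers close. It gives the time, the measured TCP pose, the force, the opening and the grip force at its end, in the units of the state.
- bot.observe(): the state, without advancing time (a new reading comes with each control period).
- bot.grab_frame(name): name is "scene" or "side" or "wrist"; returns (picture, depth): 480x640x3 uint8, red, green, blue; 480x640 float32, m along the optical axis (not along the pixel's ray), 0 where there is no reading.
- bot.calibration(name): a dict with "intrinsics" (3x3 intrinsics, pixels), "R" (3x3) and "t" (3): a world point X has camera coordinates R X + t; the wrist camera has in their place "hand_eye" (4x4, takes a point from camera to tool coordinates, whose origin is the TCP and whose axes are the flange's). Camera axes: x right, y down, z forward; pixel columns grow to the right and rows downward; lengths in m; the calibration is good to about 2 mm. A picture is of the moment at which its call begins: read the wrist's pose just before it. calibration takes no time and is no camera call.
- bot.hand_in(): hands the job in; it is judged then, once.
The state is a dict: "clock": time; "joint_positions": joint angles; "joint_velocities": joint speeds; "joint_efforts": joint torques, N m; "ee_pos": TCP position; "tool_rot": TCP orientation; "ft_force": force on the tool from outside, world axes, zero at the start; "ft_torque": the same for the moment, N m; "finger_gap": opening from 0.0 (shut) to 1.0 (fully open); "grasp_force": force on a finger pad.
Only numpy, scipy, OpenCV 4.12 (cv2) and the standard library are available. Lean on these libraries where they do the work, as an engineer would, in place of code of your own. Each camera call takes 0.05 s, during which the arm holds its last target. There are 200 camera calls.

TASK

Stand the square copper manifold block upright on the bed of the ratchet clamp, midway along the jaws with its flats square to them, let go of it, and then pump the clamp's lever back and forth until the moving jaw's spring pad is pressed firmly against the block, about halfway or more into its travel, but never to the end of it. Move the jaw by the lever only, do not shove it with the robot, leave everything else on the bench where it is, and finish with the lever let go.

Things in the scene. Friction and masses are not known exactly. Their poses are not given: they have to be found in the camera images.
- block: Square copper manifold block standing upright: 36 x 36 x 80 mm, with a brass stub 16 mm in diameter, 12 mm high, in the middle of its top; 0.4 to 0.85 kg. Origin at the centre of its underside, z up, x and y square to its flats. A bush and a coupling stand close (12 to 25 mm of free space) to the flats that look along its +x and -x; the two flats along its y are free.
- clamp: Green ratchet bench clamp, screwed down: bed from x -58 to 66, y -70 to 230 mm, top 15 mm above the bench. Origin at bench height under the middle of the block's clamped place (block centre x = 0, y = 0), z up. Jaw faces lie along x and close along y: the fixed steel jaw (70 mm long, 45 mm high above the bed) has its face at y = -18 mm; the moving jaw comes from +y.
- pocket (a point): Point on top of the bed (15 mm above the bench) at the middle of the clamped place of the block; axes as the clamp's.
- jaw (a joint): Advance of the moving jaw towards the fixed jaw, m: 0 fully open, 0.060 end. It is stiff (45 N to move it) and stays where it is left. With the pad out, the clear opening between pad and fixed jaw is 78 mm minus this; with the 36 mm block in place, the pad meets it at about 0.042.
- jaw_head: The moving jaw: steel head 62 mm along x, 22 mm thick, its top 45 mm above the bed, with the toothed rack behind it (towards +y, teeth 8 mm apart) and the spring pad in front. Axes as the clamp's. Its origin is that of the clamp when the jaw is fully open, and moves with the jaw.
- pad (a joint): How far the spring pad is pressed into the moving jaw, m: 0 fully out, 0.014 bottomed on its stop; 2.5 N per mm.
- pad_face (a point): Centre of the spring pad's front face (aluminium, 50 mm along x by 30 mm high, from 3 to 33 mm above the bed), 18 mm above the bed.
- lever (a joint): Angle of the lever, rad: 0 to 0.54, growing counter-clockwise seen from above, which carries the handle to the clamp's -y (drive stroke, 10 to 15 N at the handle). Back to 0 takes 2 to 7 N. One full back and drive stroke advances the jaw one tooth, 8 mm; a swing of about 0.42 or more is needed to catch the next tooth, none catches two. It stays where left.
- handle (a point): Centre of the grip on the lever: upright black round post 23 mm in diameter, standing free from 62 to 124 mm above the bench at the end of the lever arm; this point is 97 mm above the bench. It swings with the lever, 150 mm from the pivot. The lever arm (16 mm wide) lies under it and points from the pivot towards the clamp's -x over the rack.
- lever_pivot (a point): Pivot of the lever (vertical axis), 57 mm above the bench, at x = 48 mm, y = 150 mm of the clamp. At lever 0 the arm points from here to the clamp's -x direction turned 0.27 rad clockwise, at 0.54 turned 0.27 rad counter-clockwise.
- hex_block: Bystander: hexagonal copper block standing upright, 36 mm across flats, 80 mm high, with the same brass stub on top. Origin at the centre of its underside.
- bush: Bystander: brass bush standing beside the square block, 30 mm in diameter, 52 mm high. Origin at the centre of its underside.
- coupling: Bystander: copper coupling standing beside the square block, 32 mm in diameter with a waist, 60 mm high. Origin at the centre of its underside.
- jar: Bystander: closed flux jar, 56 mm in diameter, 55 mm high. Origin at the centre of its underside.
- wrench: Bystander: steel wrench 170 mm long lying behind the clamp. Its origin is about its middle.
- driver: Bystander: screwdriver 180 mm long with a black handle, lying between the robot and the clamp. Its origin is about its middle.
- hammer: Bystander: hammer 240 mm long with a wooden handle, lying at the far right. Its origin is about its middle.
Not all that is in view belongs to the job. What is shaped like the block but blue, pink or white is not meant.

How it is judged:
By the outcome, as a careful person would: the job done as asked, in the order asked, and still so for the second after the job is handed in, with the robot touching nothing.
It also fails if it takes over 72 s, if anything falls off the work surface, if the arm or the gripper's body presses on something with over 40 N, if the wrist force passes 120 N, or if a joint passes its speed limit or range.

## Working session

There is one attempt and no reset: what is moved stays moved. The work goes in short steps, Python scripts to look and compute and a tool call to move; the robot and the scene stay as the last step left them, time stands still between calls to the robot, and variables do not carry over. Pictures are saved under pics/ and viewed, at most 10 in all, crops included, and the job is handed in when it is done.

Besides the shell and the picture viewer there is one more tool, called after "Call:" as name(argument=value, ...), one argument or row to a line, values as JSON. send_rows: Moves the arm, as the interface text tells. Its arguments: {"type":"object","properties":{"series":{"type":"array"},"gripper":{"type":"number"}},"required":["series"]}

```bash
mkdir -p pics; ls; python3 - <<'E'
from rig import bot
import cv2,numpy as np
print({k:np.round(v,3).tolist() for k,v in bot.observe().items()})
for n in ("scene","side"):
    p,d=bot.grab_frame(n); cv2.imwrite(f"pics/{n}0.png",p[:,:,::-1]); np.save(f"pics/{n}0.npy",d); np.save(f"pics/{n}0p.npy",p)
    print(n,{k:np.round(v,4).tolist() for k,v in bot.calibration(n).items()})
print({k:np.round(v,4).tolist() for k,v in bot.calibration("wrist").items()})
E
```

```text
pics
{'clock': 0.0, 'joint_positions': [-60.012, 22.091, 0.379, -0.031, -68.411, -14.816], 'joint_velocities': [-0.054, -0.026, 0.01, 0.065, 0.019, 0.017], 'joint_efforts': [0.001, -39.067, 18.74, 4.22, 0.011, -0.0], 'ee_pos': [0.163, -0.603, 0.191], 'tool_rot': [179.874, -0.004, -164.84], 'ft_force': [0.2, 0.855, -0.77], 'ft_torque': [0.025, 0.035, 0.046], 'grasp_force': 0.0, 'finger_gap': 0.998}
scene {'intrinsics': [[434.4719, 0.0, 320.8006], [0.0, 434.4719, 239.4398], [0.0, 0.0, 1.0]], 'R': [[-0.2946, 0.9553, 0.0229], [0.5456, 0.1878, -0.8168], [-0.7846, -0.2281, -0.5765]], 't': [0.1057, -0.2161, 1.4508]}
side {'intrinsics': [[589.7036, 0.0, 310.556], [0.0, 589.7036, 238.8889], [0.0, 0.0, 1.0]], 'R': [[-0.985, -0.1719, -0.0153], [-0.0738, 0.4998, -0.863], [0.156, -0.8489, -0.505]], 't': [0.532, 0.0804, 1.2925]}
{'intrinsics': [[390.5012, 0.0, 317.4809], [0.0, 390.5012, 248.5378], [0.0, 0.0, 1.0]], 'hand_eye': [[-0.0006, -0.9635, -0.2678, 0.0721], [1.0, -0.0008, 0.0006, -0.0006], [-0.0008, -0.2678, 0.9635, -0.1928], [0.0, 0.0, 0.0, 1.0]]}
```

View pics/scene0.png

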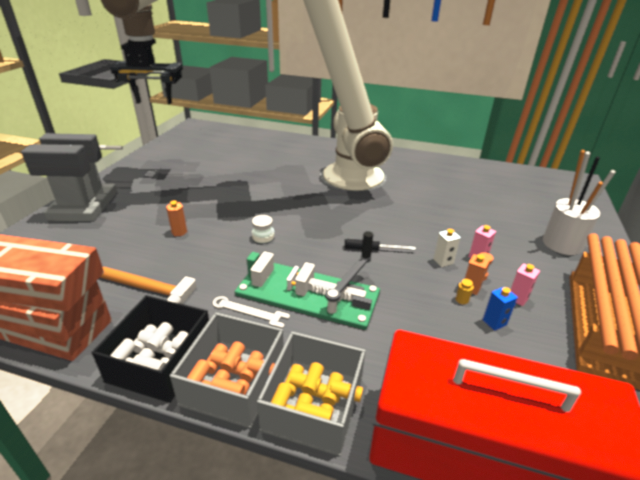

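View pics/side0.png

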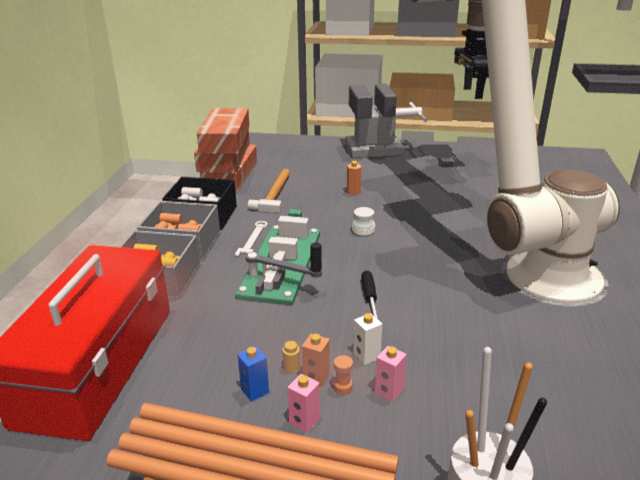

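The scene image shows the candidates: copper square block at (478,270), hex copper at (177,218), white (447,247), pinks (484,242) and (524,283), blue (499,307). The clamp's green bed is centred at (308,290) and the lever's black post is at (368,243). In the side image the copper block is at (316,358), between the bush (291,356) and the coupling (343,373). The clamp is at (283,255) and the handle at (316,258). I choose (478,270): it is orange and square, and has the bush and coupling on either side of it.

```bash
cat > h.py <<'E'
import numpy as np,cv2
from rig import bot
def cal(n):
    c=bot.calibration(n); return [np.array(c[k]) for k in ("intrinsics","R","t")]
def cloud(d,K,R,t):
    v,u=np.mgrid[0:480,0:640]
    pc=np.stack([(u-K[0,2])/K[0,0]*d,(v-K[1,2])/K[1,1]*d,d],-1)
    return (pc-t)@R   # world
def ray(u,v,z,K,R,t):
    r=R.T@np.array([(u-K[0,2])/K[0,0],(v-K[1,2])/K[1,1],1]); o=-R.T@t
    return o+r*(z-o[2])/r[2]
def wcal(st):
    from scipy.spatial.transform import Rotation as Ro
    c=bot.calibration("wrist"); H=np.array(c["hand_eye"])
    T=np.eye(4);T[:3,:3]=Ro.from_euler("xyz",st["tool_rot"],degrees=True).as_matrix();T[:3,3]=st["ee_pos"]
    M=np.linalg.inv(T@H); return np.array(c["intrinsics"]),M[:3,:3],M[:3,3]
E
python3 - <<'E'
from h import *
for n in ("scene","side"):
    p=np.load(f"pics/{n}0p.npy");d=np.load(f"pics/{n}0.npy");C=cal(n);W=cloud(d,*C)
    hsv=cv2.cvtColor(p,cv2.COLOR_RGB2HSV);ok=(d>0)
    reg=(W[...,0]>.25)&(W[...,0]<.95)&(abs(W[...,1])<.7)&(W[...,2]>-.02)&(W[...,2]<.2)&ok
    def comps(name,m,amin=25):
        k,l,s,c=cv2.connectedComponentsWithStats((m&reg).astype(np.uint8))
        for i in range(1,k):
            if s[i,4]>=amin:
                q=W[l==i]; print(n,name,"px",np.round(c[i]),"A",s[i,4],"mid",np.round(np.median(q,0),3),"lo",np.round(np.percentile(q,2,0),3),"hi",np.round(np.percentile(q,98,0),3))
    H,S,V=[hsv[...,i] for i in range(3)]
    comps("orange",(H<=14)&(S>130)&(V>60))
    comps("brass",(H>15)&(H<32)&(S>130)&(V>60),8)
    g=(H>60)&(H<95)&(S>100)
    comps("green",g,100)
    m=g&reg&(abs(W[...,2]-.015)<.006); q=W[m][:,:2].astype(np.float32); r=cv2.minAreaRect(q*1000); print("bed",m.sum(),r, W[m][:,2].mean())
    comps("dark",(V<45),60)
    comps("blue",(H>100)&(H<130)&(S>130),40); comps("pink",(H>150)&(S>50),40); comps("whiteish",(S<60)&(V>150),40)
    # top face of block
E
```

```text
scene orange px [177. 221.] A 380 mid [ 0.495 -0.346  0.041] lo [ 0.474 -0.366  0.002] hi [ 0.501 -0.338  0.078]
scene orange px [ 31. 241.] A 356 mid [ 0.817 -0.424  0.18 ] lo [ 0.804 -0.487  0.178] hi [ 0.829 -0.363  0.181]
scene orange px [530. 392.] A 31289 mid [0.868 0.464 0.148] lo [0.388 0.261 0.016] hi [0.936 0.67  0.151]
scene orange px [ 61. 298.] A 6470 mid [ 0.874 -0.311  0.119] lo [ 0.708 -0.427  0.006] hi [ 0.927 -0.288  0.181]
scene orange px [477. 273.] A 428 mid [0.481 0.396 0.051] lo [0.349 0.374 0.005] hi [0.486 0.423 0.079]
scene orange px [638. 277.] A 46 mid [0.447 0.698 0.103] lo [0.427 0.695 0.097] hi [0.468 0.7   0.107]
scene orange px [ 13. 280.] A 325 mid [ 0.91  -0.37   0.176] lo [ 0.9   -0.394  0.163] hi [ 0.914 -0.347  0.181]
scene orange px [ 46. 285.] A 344 mid [ 0.903 -0.308  0.176] lo [ 0.892 -0.331  0.162] hi [ 0.907 -0.288  0.181]
scene orange px [ 46. 317.] A 321 mid [ 0.92  -0.318  0.117] lo [ 0.909 -0.343  0.103] hi [ 0.923 -0.298  0.121]
scene orange px [228. 367.] A 1036 mid [ 0.861 -0.01   0.037] lo [ 0.799 -0.07   0.005] hi [0.908 0.033 0.05
[... 11553 characters left out ...]
 A 105 mid [0.599 0.064 0.038] lo [0.586 0.042 0.028] hi [0.616 0.122 0.062]
side whiteish px [ 72. 283.] A 466 mid [0.856 0.436 0.189] lo [0.852 0.352 0.165] hi [0.862 0.495 0.193]
side whiteish px [269. 276.] A 128 mid [0.602 0.149 0.038] lo [0.593 0.125 0.029] hi [0.614 0.17  0.041]
side whiteish px [150. 283.] A 42 mid [0.781 0.322 0.12 ] lo [0.778 0.308 0.114] hi [0.785 0.335 0.122]
side whiteish px [288. 293.] A 40 mid [0.556 0.179 0.02 ] lo [0.551 0.166 0.013] hi [0.565 0.188 0.022]
side whiteish px [371. 335.] A 838 mid [0.373 0.334 0.05 ] lo [0.356 0.176 0.001] hi [0.399 0.348 0.082]
side whiteish px [ 98. 355.] A 68 mid [0.78 0.52 0.12] lo [0.778 0.505 0.118] hi [0.785 0.535 0.122]
```

```bash
python3 - <<'E'
import cv2,numpy as np
a=cv2.imread("pics/scene0.png")[215:345,215:555]; b=cv2.imread("pics/side0.png")[205:415,215:415]
cv2.imwrite("pics/crop1.png",np.vstack([cv2.resize(a,(784,300),interpolation=cv2.INTER_CUBIC),np.pad(cv2.resize(b,(286,300),interpolation=cv2.INTER_CUBIC),((0,0),(0,498),(0,0)))]))
E
```

```text
(no output)
```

View pics/crop1.png

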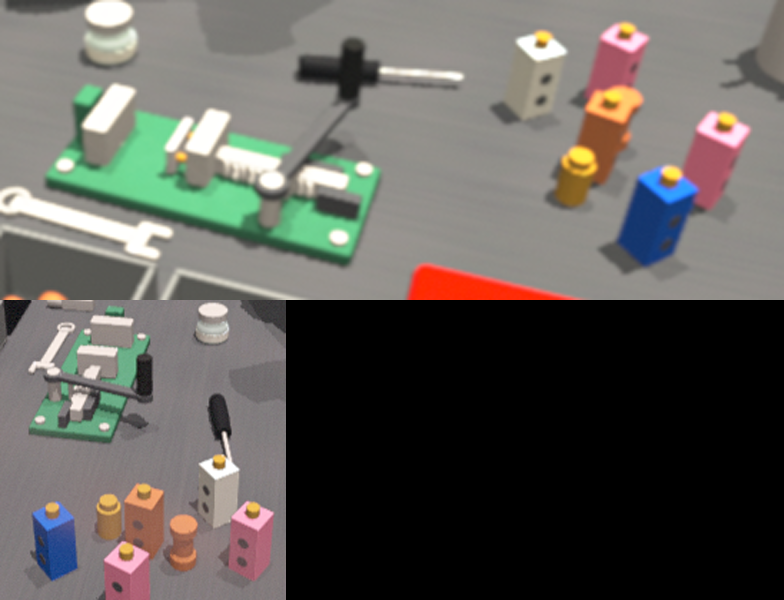

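The crop confirms the choice: orange square block between the brass bush and the waisted copper coupling, with the lever handle above the screwdriver. Estimates so far:
- Block at (0.461, 0.397), yaw about -21°.
- Clamp origin about (0.598, -0.034), yaw about -2°.
- Lever near 0.

Moving towards the block.

Call:
send_rows(
  series=[
    {"xyz": [-0.97,0.52,-0.24],"twist": -0.8},
    {"xyz": [-0.97,0.52,-0.24],"twist": -0.8},
    {"xyz": [-0.97,0.52,-0.24],"twist": -0.8},
    {"xyz": [-0.97,0.52,-0.24],"twist": -0.8},
    {"xyz": [-0.97,0.52,-0.24],"twist": -0.8},
  ],
  gripper=-1,
)

```text
clock: 0.72
ee_pos: [0.3655, -0.4122, 0.2525]
tool_rot: [-180.0, 0.0, -116.5]
ft_force: [-0.3, -0.6, 0.2]
finger_gap: 0.999
grasp_force: 0.0
```

Call:
send_rows(
  series=[
    {"xyz": [-1.0,-0.03,-0.2],"twist": -0.8},
    {"xyz": [-1.0,-0.03,-0.2],"twist": -0.8},
    {"xyz": [-1.0,-0.03,-0.2],"twist": -0.8},
    {"xyz": [-1.0,-0.03,-0.2],"twist": -0.8},
    {"xyz": [-1.0,-0.03,-0.2],"twist": -0.8},
  ],
)

```text
clock: 1.35
ee_pos: [0.4849, -0.1914, 0.3024]
tool_rot: [-179.9, -0.0, -68.3]
ft_force: [-0.2, -1.3, -0.1]
finger_gap: 1.001
grasp_force: 0.0
```

Call:
send_rows(
  series=[
    {"xyz": [-0.73,-0.56,0],"twist": -0.8},
    {"xyz": [-0.73,-0.56,0],"twist": -0.8},
    {"xyz": [-0.73,-0.56,0],"twist": -0.8},
    {"xyz": [-0.73,-0.56,0],"twist": -0.8},
    {"xyz": [-0.73,-0.56,0],"twist": -0.8},
    {"xyz": [-0.73,-0.56,0],"twist": -0.8},
  ],
)

```text
clock: 2.1
ee_pos: [0.5475, 0.0267, 0.3013]
tool_rot: [180.0, 0.1, -20.8]
ft_force: [0.1, -0.9, 1.1]
finger_gap: 1.0
grasp_force: 0.0
```

```bash
python3 - <<'E'
from h import *
st=bot.observe();p,d=bot.grab_frame("wrist");C=wcal(st);W=cloud(d,*C)
cv2.imwrite("pics/w1.png",p[:,:,::-1]);np.save("pics/w1p.npy",p);np.save("pics/w1W.npy",W)
print(st["ee_pos"],st["tool_rot"])
hsv=cv2.cvtColor(p,cv2.COLOR_RGB2HSV);H,S,V=[hsv[...,i] for i in range(3)]
m=(H>60)&(H<95)&(S>100)&(d>0)&(abs(W[...,2]-.015)<.007);m=cv2.morphologyEx(m.astype(np.uint8),cv2.MORPH_OPEN,np.ones((3,3)))>0
print("bed",m.sum(),cv2.minAreaRect(W[m][:,:2].astype(np.float32)*1000),np.median(W[m][:,2]))
for nm,lo,hi in(("z55-66",.055,.066),("post",.117,.130)):
    mm=(W[...,2]>lo)&(W[...,2]<hi)&(d>0)&(d<.6)
    k,l,s,c=cv2.connectedComponentsWithStats(mm.astype(np.uint8))
    for i in range(1,k):
        if s[i,4]>60:
            q=W[l==i]; r=cv2.minAreaRect(q[:,:2].astype(np.float32)*1000); print(nm,np.round(c[i]),s[i,4],np.round(np.median(q,0),4),np.round(r[0],1),np.round(r[1],1),round(r[2],1))
E
```

```text
[0.54753859 0.02674483 0.30129353] [ 1.79957471e+02  6.96078749e-02 -2.08351192e+01]
bed 0 ((0.0, 0.0), (0.0, 0.0), 0.0) nan
z55-66 [55. 19.] 217 [0.8173 0.2024 0.0603] [816.9 202.5] [38.5  2.2] 0.7
z55-66 [126.  26.] 621 [0.7862 0.1395 0.0606] [786.2 140. ] [133.4   1.9] 89.8
z55-66 [15. 51.] 569 [0.803  0.2503 0.0603] [808.5 256.5] [31.3 74. ] 57.0
z55-66 [384. 135.] 1582 [ 0.5968 -0.0673  0.0598] [595.4 -68.7] [27.2 69.9] 88.2
z55-66 [221. 199.] 2393 [0.5995 0.1234 0.0621] [580.8 130. ] [ 29.9 171. ] 74.5
z55-66 [294. 167.] 1166 [0.5998 0.0341 0.0599] [598.8  34.4] [22.1 61.9] 88.2
z55-66 [484. 248.] 556 [ 0.4341 -0.1374  0.0555] [ 433.4 -137.8] [45.6 46. ] 13.1
post [226. 298.] 255 [0.5041 0.1433 0.1236] [503.4 143.5] [13.5 21.9] 72.1
  return _methods._mean(a, axis=axis, dtype=dtype,
  ret = ret.dtype.type(ret / rcount)
```

View pics/w1.png

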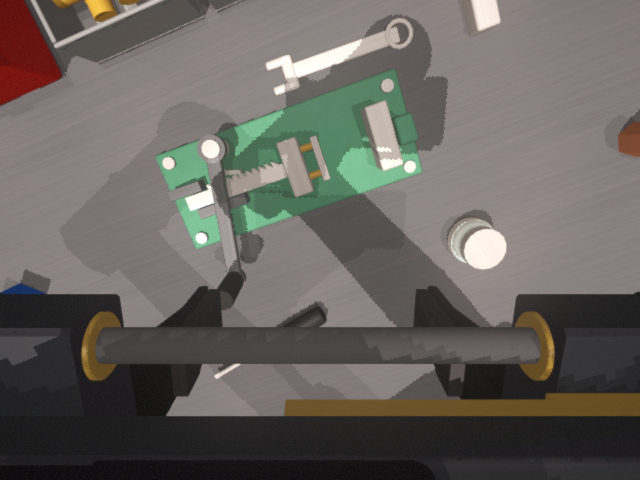

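The wrist picture shows the whole clamp:
- Fixed jaw top at (384,135), moving head (294,167), pad plate (319,158).
- Pivot knob (210,149), handle (231,290), partly cut off by the finger.
- The jar (478,243) is clear of everything.

Next I refine the clamp origin and the jaw opening.

```bash
python3 - <<'E'
from h import *
p=np.load("pics/w1p.npy");W=np.load("pics/w1W.npy")
hsv=cv2.cvtColor(p,cv2.COLOR_RGB2HSV);H,S,V=[hsv[...,i] for i in range(3)]
g=(H>60)&(H<90)&(S>70)&(W[...,0]>.5)&(W[...,0]<.7);g[260:]=False
print("green px",g.sum(),np.round(np.percentile(W[g][:,2],[5,50,95]),4))
m=g&(abs(W[...,2]-.0145)<.004)
r=cv2.minAreaRect(W[m][:,:2].astype(np.float32)*1000);print("bed",m.sum(),r)
a=np.radians(-1.8);Rz=np.array([[np.cos(a),-np.sin(a)],[np.sin(a),np.cos(a)]])
print("origin from bed",np.array(r[0])-Rz@[4,80])
O=np.array([.5965,-.0365]);L=(W[...,:2]-O)@Rz*1000;Z=W[...,2]*1000
def ext(n,mm): 
    q=L[mm];print(n,mm.sum(),np.round(np.percentile(q,[1,50,99],axis=0).T,1).tolist())
near=(abs(L[...,0])<45)&(p.max(-1)>0)
ext("fixed steel top",near&(abs(Z-60)<3)&(S<60)&(L[...,1]<0))
ext("fixed green top",near&(Z>45)&g&(L[...,1]<0))
ext("head top",near&(abs(Z-60)<2.5)&(L[...,1]>40)&(L[...,1]<95))
ext("pad top",near&(abs(Z-48)<4)&(L[...,1]>20)&(L[...,1]<90))
ext("arm",(abs(Z-62)<3)&(L[...,1]>100)&(L[...,0]<30))
ext("knob",(Z>56)&(Z<90)&(L[...,1]>100)&(L[...,0]>30)&(L[...,0]<75))
mm=(abs(Z-62)<3)&(L[...,1]>100)&(L[...,0]<30)&(L[...,0]>-70);q=L[mm].astype(np.float32)
print("armline",cv2.fitLine(q,cv2.DIST_L2,0,.01,.01).ravel())
E
```

```text
green px 16744 [0.0135 0.015  0.017 ]
bed 16135 ((603.1796264648438, 42.26222229003906), (297.9858703613281, 123.09095764160156), 88.03556823730469)
origin from bed [596.6687395 -37.5726595]
fixed steel top 1546 [[-34.1, 1.1, 34.2], [-42.7, -30.8, -18.9]]
fixed green top 536 [[-14.5, 0.4, 14.7], [-61.7, -52.4, -43.4]]
head top 1149 [[-30.0, 0.9, 30.3], [60.2, 70.7, 81.6]]
pad top 336 [[-24.2, 0.7, 24.5], [38.3, 42.2, 60.1]]
arm 1563 [[-95.9, -27.3, 28.9], [147.3, 165.6, 184.3]]
knob 720 [[30.6, 46.9, 61.8], [134.5, 148.8, 162.9]]
armline [  0.9744805   -0.22447212 -18.298168   163.38785   ]
```

Call:
send_rows(
  series=[
    {"xyz": [-1,-1,0],"twist": 0},
    {"xyz": [-1,-1,0],"twist": 0},
    {"xyz": [-1,-1,0],"twist": 0},
    {"xyz": [-1,-1,0],"twist": 0},
    {"xyz": [-1,-1,0],"twist": 0},
    {"xyz": [-1,-1,0],"twist": 0},
    {"xyz": [-1,-1,0],"twist": 0},
  ],
)

```text
clock: 3.02
ee_pos: [0.4021, 0.3502, 0.3015]
tool_rot: [180.0, 0.0, -20.7]
ft_force: [0.9, -0.3, 0.2]
finger_gap: 0.998
grasp_force: 0.0
```

```bash
python3 - <<'E'
from h import *
st=bot.observe();p,d=bot.grab_frame("wrist");C=wcal(st);W=cloud(d,*C)
cv2.imwrite("pics/w2.png",p[:,:,::-1])
print(st["ee_pos"],st["tool_rot"])
hsv=cv2.cvtColor(p,cv2.COLOR_RGB2HSV);H,S,V=[hsv[...,i] for i in range(3)]
Z=W[...,2];ok=(d>0)&(d<.7);ok[300:]=False
for nm,lo,hi in(("z80",.076,.084),("stub",.088,.096),("z60",.056,.064),("z52",.048,.055)):
    mm=ok&(Z>lo)&(Z<hi)
    k,l,s,c=cv2.connectedComponentsWithStats(mm.astype(np.uint8))
    for i in range(1,k):
        if s[i,4]>60:
            q=W[l==i]; r=cv2.minAreaRect(q[:,:2].astype(np.float32)*1000); print(nm,np.round(c[i]),s[i,4],"hsv",np.median(hsv[l==i],0),np.round(np.median(q,0),4),np.round(r[0],1),np.round(r[1],1),round(r[2],1))
E
```

```text
[0.40211499 0.35016542 0.30146077] [ 1.79965619e+02  2.43594921e-02 -2.07457264e+01]
z80 [468.  45.] 88 hsv [23. 20. 50.] [0.5023 0.158  0.0799] [503.6 155.3] [22.3  9.9] 3.6
z80 [177.  95.] 1163 hsv [106. 145. 255.] [0.5602 0.4387 0.08  ] [561.5 440.9] [36.5 36. ] 44.4
z80 [ 17. 102.] 149 hsv [ 13. 168. 102.] [0.6101 0.5885 0.0799] [610.3 593.7] [13.9 27.9] 40.5
z80 [260. 170.] 1007 hsv [ 17. 117. 255.] [0.4646 0.3905 0.08  ] [463.9 391.9] [36. 36.] 74.7
z80 [173. 202.] 939 hsv [167.  38. 255.] [0.4671 0.4891 0.08  ] [466.2 492.6] [36.5 36.3] 65.5
z80 [348. 219.] 918 hsv [ 16.  32. 213.] [0.3838 0.3227 0.0799] [382.  322.9] [36.5 36. ] 40.2
z80 [293. 281.] 801 hsv [165.  32. 255.] [0.3398 0.4035 0.08  ] [336.8 405.3] [36.  36.6] 62.3
stub [473.  42.] 91 hsv [24. 20. 50.] [0.5019 0.158  0.0922] [502.7 155. ] [22.2 10.4] 10.9
stub [172.  94.] 238 hsv [ 24. 148. 255.] [0.5611 0.4402 0.092 ] [561.3 440.4] [15.3 15.2] 58.9
stub [  6. 100.] 266 hsv [ 14. 168. 176.] [0.614 0.593 0.09 ] [615.3 594.1] [13.8 19.7] 85.5
stub [258. 172.] 192 hsv [ 25.5 148.  255. ] [0.464  0.3916 0.0919] [464.1
[... 559 characters left out ...]
06  ] [608.5 601.8] [17.7 39.2] 25.5
z60 [193. 198.] 85 hsv [174. 111. 144.] [0.4621 0.4761 0.06  ] [461.7 476.3] [11.9 36.9] 85.5
z60 [264. 217.] 609 hsv [ 19. 106. 255.] [0.4151 0.41   0.0601] [414.6 410.3] [30.1 31.8] 23.5
z60 [295. 262.] 62 hsv [175. 106. 156.] [0.3522 0.3975 0.0599] [352.5 397.3] [35.1  1.2] 62.4
z52 [201. 106.] 73 hsv [114. 126. 105.] [0.5483 0.4284 0.0519] [548.6 428.3] [ 1.4 34.5] 44.0
z52 [ 32. 107.] 147 hsv [ 13. 167. 106.] [0.6085 0.589  0.0515] [608.4 606. ] [17.4 45.1] 19.9
z52 [262. 121.] 334 hsv [ 28. 140. 255.] [0.5115 0.3728 0.0519] [511.6 373. ] [21.3 20.9] 55.7
z52 [195. 197.] 70 hsv [174.5 109.5 143. ] [0.463  0.4753 0.0513] [460.9 476.6] [10.6 36.7] 82.5
```

View pics/w2.png

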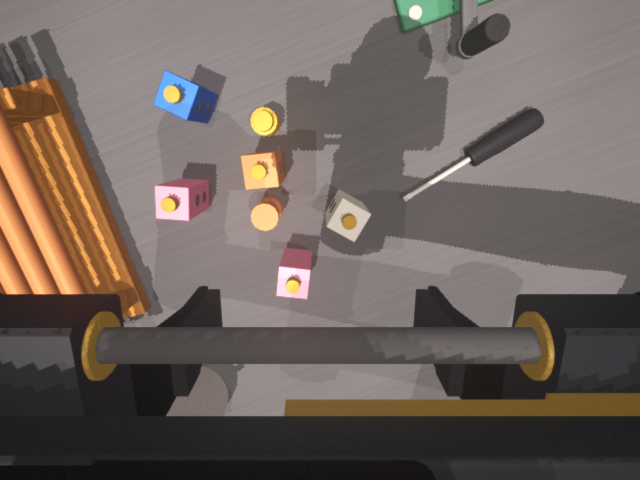

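The wrist picture shows the copper block at (260,170), bush (264,121), coupling (266,214), white decoy (349,215), and pinks (180,200) and (294,278). The top plate measures 36×36 at z=0.080, which matches. Block centre is (0.464, 0.3917), yaw -15.3°, with about 18 mm of free space on each side.

Call:
send_rows(
  series=[
    {"xyz": [0.173,-0.243,0.1],"twist": -0.092},
    {"xyz": [0.173,-0.243,0.4],"twist": -0.092},
    {"xyz": [0.173,-0.243,0.6],"twist": -0.092},
    {"xyz": [0.173,-0.243,0.6],"twist": -0.092},
  ],
)

```text
clock: 3.58
ee_pos: [0.4638, 0.3859, 0.1472]
tool_rot: [179.4, 0.3, -15.5]
ft_force: [0.3, 0.4, 1.2]
finger_gap: 1.0
grasp_force: 0.0
```

Call:
send_rows(
  series=[
    {"xyz": [0,0,0.1],"twist": 0},
    {"xyz": [0,0,0.1],"twist": 0},
  ],
)

```text
clock: 3.82
ee_pos: [0.4657, 0.3895, 0.1282]
tool_rot: [-180.0, -0.0, -15.4]
ft_force: [-0.9, 0.3, -0.4]
finger_gap: 1.001
grasp_force: 0.0
```

Call:
send_rows(
  series=[
    {"xyz": [-0.006,-0.007,0.15],"twist": 0},
    {"xyz": [-0.006,-0.007,0.3],"twist": 0},
    {"xyz": [-0.006,-0.007,0.37],"twist": 0},
    {"xyz": [-0.006,-0.007,0.37],"twist": 0},
    {"xyz": [-0.006,-0.007,0.37],"twist": 0},
  ],
)

```text
clock: 4.45
ee_pos: [0.4653, 0.3935, 0.0367]
tool_rot: [-179.8, -0.1, -15.3]
ft_force: [-0.5, -0.2, 0.5]
finger_gap: 0.996
grasp_force: 0.0
```

Call:
send_rows(
  series=[
    {"xyz": [0,0,0],"twist": 0},
    {"xyz": [0,0,0],"twist": 0},
    {"xyz": [0,0,0],"twist": 0},
    {"xyz": [0,0,0],"twist": 0},
    {"xyz": [0,0,0],"twist": 0},
    {"xyz": [0,0,0],"twist": 0},
  ],
  gripper=1,
)

```text
clock: 5.2
ee_pos: [0.4639, 0.392, 0.0344]
tool_rot: [180.0, 0.0, -15.3]
ft_force: [-0.4, -2.0, 0.2]
finger_gap: 0.409
grasp_force: 30.0
```

Call:
send_rows(
  series=[
    {"xyz": [0,0,-0.12],"twist": 0},
    {"xyz": [0,0,-0.32],"twist": 0},
    {"xyz": [0,0,-0.52],"twist": 0},
    {"xyz": [0,0,-0.7],"twist": 0},
    {"xyz": [0,0,-0.7],"twist": 0},
  ],
)

```text
clock: 5.82
ee_pos: [0.465, 0.3936, 0.2121]
tool_rot: [-179.6, -0.1, -15.3]
ft_force: [0.9, -0.5, -6.6]
finger_gap: 0.412
grasp_force: 30.0
```

Call:
send_rows(
  series=[
    {"xyz": [0.05,0.08,0],"twist": 0.08},
    {"xyz": [0.14,0.22,0],"twist": 0.2},
    {"xyz": [0.23,0.37,0],"twist": 0.34},
    {"xyz": [0.32,0.52,0],"twist": 0.48},
    {"xyz": [0.41,0.66,0],"twist": 0.6},
    {"xyz": [0.48,0.77,0],"twist": 0.68},
    {"xyz": [0.5,0.8,0],"twist": 0.7},
    {"xyz": [0.5,0.8,0],"twist": 0.7},
  ],
)

```text
clock: 6.82
ee_pos: [0.5306, 0.1656, 0.2069]
tool_rot: [179.7, 0.1, -57.4]
ft_force: [0.4, 0.7, -7.5]
finger_gap: 0.414
grasp_force: 30.0
```

Call:
send_rows(
  series=[
    {"xyz": [0.08,0.02,0],"twist": 0.06},
    {"xyz": [0.24,0.06,0],"twist": 0.18},
    {"xyz": [0.42,0.11,0],"twist": 0.32},
    {"xyz": [0.6,0.16,0],"twist": 0.46},
    {"xyz": [0.75,0.2,0],"twist": 0.56},
    {"xyz": [0.817,0.215,0],"twist": 0.577},
    {"xyz": [0.817,0.215,0],"twist": 0.577},
    {"xyz": [0.817,0.215,0],"twist": 0.577},
  ],
)

```text
clock: 7.82
ee_pos: [0.5966, -0.0336, 0.2091]
tool_rot: [180.0, 0.0, -91.9]
ft_force: [0.0, 0.6, -7.3]
finger_gap: 0.413
grasp_force: 30.0
```

```bash
python3 - <<'E'
from h import *
st=bot.observe();print(st["ee_pos"],st["tool_rot"],st["ft_force"])
p,d=bot.grab_frame("side");W=cloud(d,*cal("side"))
cv2.imwrite("pics/s2.png",cv2.resize(p[100:320,180:420,::-1],(640,586)))
hsv=cv2.cvtColor(p,cv2.COLOR_RGB2HSV);m=(hsv[...,0]<=16)&(hsv[...,1]>110)&(d>0)&(abs(W[...,0]-.597)<.05)&(abs(W[...,1]+.035)<.05)&(W[...,2]>.1)
q=W[m];print(m.sum(),np.round(np.percentile(q,[2,50,98],axis=0),4).tolist())
E
```

```text
[ 0.59659342 -0.03364862  0.20906778] [ 1.79955563e+02  2.65416086e-02 -9.18600572e+01] [ 0.02512348  0.63200643 -7.27745244]
672 [[0.5782, -0.0426, 0.1771], [0.5947, -0.0163, 0.2211], [0.6144, -0.0106, 0.2809]]
```

Call:
send_rows(
  series=[
    {"xyz": [0,0,0.1],"twist": 0},
    {"xyz": [0,0,0.25],"twist": 0},
    {"xyz": [0,0,0.4],"twist": 0},
    {"xyz": [0,0,0.52],"twist": 0},
    {"xyz": [0,0,0.6],"twist": 0},
    {"xyz": [0,0,0.62],"twist": 0},
    {"xyz": [0,0,0.62],"twist": 0},
  ],
)

```text
clock: 8.75
ee_pos: [0.5975, -0.0339, 0.055]
tool_rot: [-179.9, -0.0, -91.8]
ft_force: [0.4, 0.6, -6.5]
finger_gap: 0.412
grasp_force: 30.0
```

Call:
send_rows(
  series=[
    {"xyz": [0,0,0.01],"twist": 0},
    {"xyz": [0,0,0.012],"twist": 0},
  ],
)

```text
clock: 9.0
ee_pos: [0.5973, -0.0344, 0.0522]
tool_rot: [-179.9, 0.0, -91.9]
ft_force: [0.3, -0.1, -7.5]
finger_gap: 0.409
grasp_force: 30.0
```

Call:
send_rows(
  series=[
    {"xyz": [0,0,0.005],"twist": 0},
    {"xyz": [0,0,0.009],"twist": 0},
    {"xyz": [0,0,0.009],"twist": 0},
  ],
)

```text
clock: 9.38
ee_pos: [0.597, -0.0347, 0.0494]
tool_rot: [-180.0, -0.0, -91.9]
ft_force: [0.0, -0.0, -4.7]
finger_gap: 0.41
grasp_force: 30.0
```

Call:
send_rows(
  series=[
    {"xyz": [0,0,0.003],"twist": 0},
    {"xyz": [0,0,0.003],"twist": 0},
  ],
)

```text
clock: 9.62
ee_pos: [0.597, -0.0347, 0.0494]
tool_rot: [-180.0, -0.0, -91.9]
ft_force: [-3.0, -0.7, 1.3]
finger_gap: 0.409
grasp_force: 30.0
```

Call:
send_rows(
  series=[
    {"xyz": [0,0,0],"twist": 0},
    {"xyz": [0,0,0],"twist": 0},
    {"xyz": [0,0,0],"twist": 0},
    {"xyz": [0,0,0],"twist": 0},
    {"xyz": [0,0,0],"twist": 0},
  ],
  gripper=-1,
)

```text
clock: 10.25
ee_pos: [0.597, -0.0346, 0.0484]
tool_rot: [-180.0, 0.0, -91.9]
ft_force: [0.4, 0.1, -0.3]
finger_gap: 0.893
grasp_force: 0.0
```

Call:
send_rows(
  series=[
    {"xyz": [0,0,-0.1],"twist": 0},
    {"xyz": [0,0,-0.3],"twist": 0},
    {"xyz": [0,0,-0.55],"twist": 0},
    {"xyz": [0,0,-0.8],"twist": 0},
    {"xyz": [-0.3,0,-1.0],"twist": 0},
    {"xyz": [-0.5,0,-1.0],"twist": 0},
    {"xyz": [-0.5,0,-1.0],"twist": 0},
    {"xyz": [-0.5,0,-1.0],"twist": 0},
  ],
)

```text
clock: 11.25
ee_pos: [0.6009, 0.0909, 0.298]
tool_rot: [180.0, -0.0, -91.8]
ft_force: [0.4, -0.1, -0.7]
finger_gap: 1.001
grasp_force: 0.0
```

```bash
cat >> h.py <<'E'
a_=np.radians(-1.9);RZ=np.array([[np.cos(a_),-np.sin(a_)],[np.sin(a_),np.cos(a_)]]);OO=np.array([.5967,-.0373])
def look(fn):
    st=bot.observe();p,d=bot.grab_frame("wrist");W=cloud(d,*wcal(st))
    cv2.imwrite(f"pics/{fn}.png",p[:,:,::-1]);print(st["ee_pos"],st["tool_rot"])
    L=(W[...,:2]-OO)@RZ*1000;Z=W[...,2]*1000;ok=(d>0)&(d<.75);ok[295:]=False
    def ext(n,mm):
        mm=mm&ok;q=L[mm]
        if mm.sum()>20: print(n,mm.sum(),np.round(np.percentile(q,[1,50,99],axis=0).T,1).tolist())
    x,y=L[...,0],L[...,1];nr=abs(x)<60
    m=ok&nr&(abs(Z-95)<5)&(abs(y)<50)
    ext("block top",nr&(abs(Z-95)<5)&(abs(y)<50));ext("stub",nr&(abs(Z-107)<5)&(abs(y)<50))
    if m.sum()>50: print(cv2.minAreaRect(L[m].astype(np.float32)))
    ext("fixed top",nr&(abs(Z-60)<3)&(y<-15)&(y>-48));ext("head top",nr&(abs(Z-60)<2.5)&(y>25)&(y<95))
    ext("pad top",nr&(abs(Z-48)<4)&(y>12)&(y<90))
    m=ok&(abs(Z-62)<3)&(y>100)&(x<28)&(x>-75)
    if m.sum()>50:
        v=cv2.fitLine(L[m].astype(np.float32),cv2.DIST_L2,0,.01,.01).ravel();print("lever",.27-np.arctan2(-v[1]*np.sign(v[0]),abs(v[0])),v)
    ext("post",(Z>115)&(Z<130)&(y>90)&(x<-60))
E
python3 -c "
from h import *
look('w3')"
```

```text
[0.60085596 0.09091106 0.29801121] [ 1.79956130e+02 -1.91207448e-02 -9.18388465e+01]
block top 1327 [[-16.5, 1.4, 18.4], [-14.1, 5.1, 21.7]]
stub 260 [[-6.3, 0.5, 7.8], [-3.5, 4.1, 11.3]]
((0.9677486419677734, 3.6974735260009766), (36.25344467163086, 35.31581497192383), 89.9671630859375)
fixed top 1719 [[-34.6, -0.6, 33.8], [-42.1, -30.9, -18.4]]
head top 1189 [[-30.7, -0.7, 30.4], [61.2, 71.6, 82.2]]
pad top 374 [[-24.6, -0.2, 24.2], [21.8, 42.5, 46.7]]
lever 0.047267318 [  0.97529745  -0.22089563 -23.239613   165.14279   ]
post 437 [[-108.7, -97.4, -87.6], [171.2, 180.4, 191.9]]
```

View pics/w3.png

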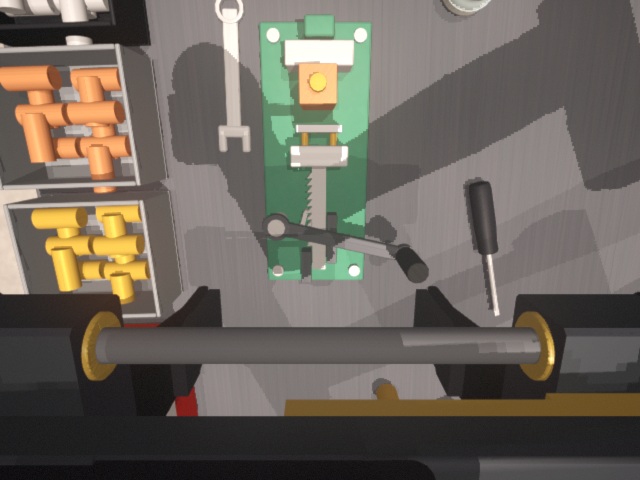

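The block stands at clamp (1.0, 3.7) mm, square to the jaws. The picture shows the block top at (318,83), pad (319,128), head (319,156), pivot (276,227) and post top at (415,272). The jaw reads about 0.021, so about four pulls with the last one cut short. Next I go to the handle and turn the tool.

Call:
send_rows(
  series=[
    {"xyz": [-0.217,0.393,0],"twist": -0.75},
    {"xyz": [-0.217,0.393,0.1],"twist": -0.75},
    {"xyz": [-0.217,0.393,0.2],"twist": -0.75},
    {"xyz": [-0.217,0.393,0.3],"twist": -0.75},
    {"xyz": [-0.217,0.393,0.3],"twist": -0.75},
  ],
)

```text
clock: 11.92
ee_pos: [0.5034, 0.1458, 0.2213]
tool_rot: [179.7, 0.1, -47.1]
ft_force: [0.6, 0.4, 1.4]
finger_gap: 1.001
grasp_force: 0.0
```

Call:
send_rows(
  series=[
    {"xyz": [0,0,0],"twist": -0.75},
    {"xyz": [0,0,0],"twist": -0.75},
    {"xyz": [0,0,0],"twist": -0.75},
    {"xyz": [0,0,0],"twist": -0.75},
    {"xyz": [0,0,0],"twist": -0.75},
    {"xyz": [0,0,0],"twist": -0.75},
  ],
)

```text
clock: 12.68
ee_pos: [0.5051, 0.1474, 0.224]
tool_rot: [-180.0, -0.0, -2.2]
ft_force: [0.4, -0.3, 0.8]
finger_gap: 1.001
grasp_force: 0.0
```

Call:
send_rows(
  series=[
    {"xyz": [0,0,0.15],"twist": 0},
    {"xyz": [0,0,0.35],"twist": 0},
    {"xyz": [0,0,0.5],"twist": 0},
    {"xyz": [0,0,0.58],"twist": 0},
    {"xyz": [0,0,0.58],"twist": 0},
  ],
)

```text
clock: 13.3
ee_pos: [0.5039, 0.1471, 0.0771]
tool_rot: [179.9, 0.2, -2.1]
ft_force: [-0.0, -0.6, -0.4]
finger_gap: 1.0
grasp_force: 0.0
```

Call:
send_rows(
  series=[
    {"xyz": [0,0,0],"twist": 0},
    {"xyz": [0,0,0],"twist": 0},
    {"xyz": [0,0,0],"twist": 0},
    {"xyz": [0,0,0],"twist": 0},
    {"xyz": [0,0,0],"twist": 0},
  ],
  gripper=0.36,
)

```text
clock: 13.92
ee_pos: [0.5048, 0.1479, 0.0786]
tool_rot: [-180.0, -0.0, -1.9]
ft_force: [0.6, -0.5, -0.5]
finger_gap: 0.515
grasp_force: 0.0
```

```bash
python3 -c "
from h import *
look('w4')"
```

```text
[0.5047657  0.14789756 0.0786269 ] [-1.79988165e+02 -1.45513688e-02 -1.93269546e+00]
head top 5654 [[-30.4, 1.5, 29.7], [61.4, 72.6, 82.8]]
pad top 3415 [[-28.0, 1.0, 27.5], [20.6, 44.2, 83.1]]
lever 0.04650286 [  0.9751283   -0.22164114 -20.042877   165.04448   ]
post 112 [[-87.4, -85.9, -85.3], [150.8, 169.9, 213.2]]
```

View pics/w4.png

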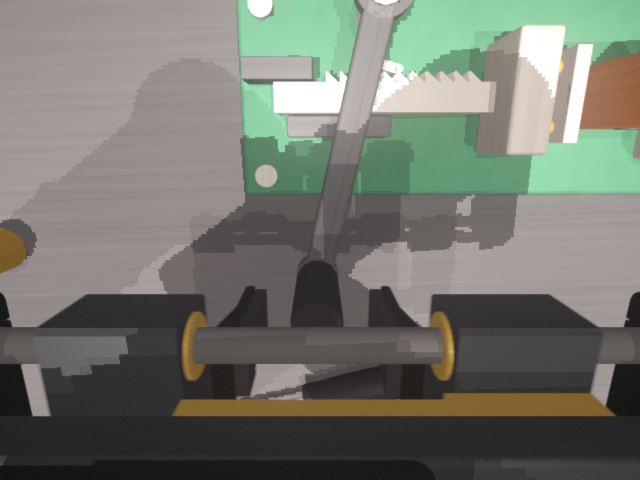

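The picture shows the post between the fingers at (320,295). The rack, head (520,90) and pad (572,95) are well in view, so the jaw can be watched while pumping. First drive stroke.

Call:
send_rows(
  series=[
    {"xyz": [0,0,0],"twist": 0},
    {"xyz": [-0.006,0.05,0],"twist": 0},
    {"xyz": [-0.012,0.11,0],"twist": 0},
    {"xyz": [-0.016,0.17,0],"twist": 0},
    {"xyz": [-0.014,0.23,0],"twist": 0},
    {"xyz": [-0.004,0.285,0],"twist": 0},
    {"xyz": [0,0.285,0],"twist": 0},
  ],
)

```text
clock: 14.85
ee_pos: [0.5012, 0.0757, 0.0783]
tool_rot: [-180.0, 0.1, -2.0]
ft_force: [-3.7, 5.3, -0.3]
finger_gap: 0.32
grasp_force: 2.2
```

```bash
python3 -c "
from h import *
look('w5')"
```

```text
[0.50119162 0.07572943 0.07825536] [-1.79960660e+02  9.91519830e-02 -2.04286899e+00]
block top 6616 [[-16.8, 0.5, 18.4], [-13.7, 9.4, 21.9]]
stub 1662 [[-6.6, 0.8, 8.0], [-3.4, 5.0, 11.8]]
((0.8799571990966797, 3.7120361328125), (35.90755081176758, 37.48975372314453), 0.06153445318341255)
fixed top 3610 [[-35.0, -15.4, 34.2], [-43.3, -33.6, -17.9]]
head top 5638 [[-30.6, 1.5, 29.6], [56.6, 67.3, 77.8]]
pad top 2314 [[-25.1, 0.9, 24.7], [21.1, 38.3, 78.1]]
lever 0.52875495 [  0.9667093    0.25587717 -19.990192   132.09274   ]
post 173 [[-88.3, -86.6, -85.9], [90.3, 113.3, 132.4]]
```

Call:
send_rows(
  series=[
    {"xyz": [-0.004,-0.05,0],"twist": 0},
    {"xyz": [-0.012,-0.11,0],"twist": 0},
    {"xyz": [-0.016,-0.17,0],"twist": 0},
    {"xyz": [-0.014,-0.23,0],"twist": 0},
    {"xyz": [-0.006,-0.28,0],"twist": 0},
    {"xyz": [0,-0.315,0],"twist": 0},
    {"xyz": [0,-0.315,0],"twist": 0},
  ],
)

```text
clock: 15.78
ee_pos: [0.5063, 0.1568, 0.0788]
tool_rot: [-179.9, -0.1, -1.9]
ft_force: [0.6, 0.2, -0.6]
finger_gap: 0.324
grasp_force: 0.0
```

```bash
python3 -c "
from h import *
look('w6')"
```

```text
[0.5062841  0.15684859 0.07878117] [-1.79905511e+02 -1.43895401e-01 -1.86198870e+00]
head top 5653 [[-30.5, 1.3, 29.7], [56.7, 68.0, 78.2]]
pad top 3419 [[-28.6, -0.1, 27.6], [20.6, 40.1, 78.6]]
lever -0.0013906658 [  0.96339905  -0.26807147 -20.058247   168.41534   ]
post 127 [[-86.3, -84.8, -84.1], [168.3, 189.0, 213.5]]
```

Call:
send_rows(
  series=[
    {"xyz": [-0.006,0.05,0],"twist": 0},
    {"xyz": [-0.014,0.11,0],"twist": 0},
    {"xyz": [-0.018,0.17,0],"twist": 0},
    {"xyz": [-0.016,0.23,0],"twist": 0},
    {"xyz": [-0.008,0.28,0],"twist": 0},
    {"xyz": [-0.002,0.32,0],"twist": 0},
    {"xyz": [-0.002,0.32,0],"twist": 0},
  ],
)

```text
clock: 16.7
ee_pos: [0.5004, 0.0745, 0.0784]
tool_rot: [-179.9, 0.1, -2.0]
ft_force: [-3.5, 4.6, 0.7]
finger_gap: 0.319
grasp_force: 2.3
```

```bash
python3 -c "
from h import *
look('w7')"
```

```text
[0.5003732  0.07445434 0.07837277] [-1.79945007e+02  9.83369933e-02 -2.04223346e+00]
block top 6656 [[-16.8, 0.2, 18.4], [-13.7, 9.5, 22.0]]
stub 1653 [[-6.6, 0.8, 8.0], [-3.4, 5.0, 11.7]]
((0.9260158538818359, 3.9232282638549805), (36.080623626708984, 37.25205612182617), 0.2740650177001953)
fixed top 3626 [[-34.7, -14.8, 33.9], [-43.4, -33.8, -17.8]]
head top 5656 [[-30.3, 1.4, 29.6], [48.4, 59.3, 69.8]]
pad top 2413 [[-26.3, 0.7, 25.3], [21.0, 30.3, 70.0]]
lever 0.5387945 [  0.9640917   0.2655694 -20.04381   131.46336  ]
post 259 [[-89.1, -86.5, -85.5], [92.5, 111.9, 130.8]]
```

Call:
send_rows(
  series=[
    {"xyz": [-0.004,-0.05,0],"twist": 0},
    {"xyz": [-0.012,-0.11,0],"twist": 0},
    {"xyz": [-0.016,-0.17,0],"twist": 0},
    {"xyz": [-0.014,-0.23,0],"twist": 0},
    {"xyz": [-0.006,-0.28,0],"twist": 0},
    {"xyz": [0.002,-0.32,0],"twist": 0},
    {"xyz": [0.002,-0.32,0],"twist": 0},
  ],
)

```text
clock: 17.62
ee_pos: [0.5064, 0.157, 0.0788]
tool_rot: [-179.9, -0.2, -1.9]
ft_force: [0.5, -0.2, 0.1]
finger_gap: 0.317
grasp_force: 0.0
```

```bash
python3 -c "
from h import *
look('w8')"
```

```text
[0.50639834 0.15700835 0.07881616] [-1.79902213e+02 -1.54680632e-01 -1.85002877e+00]
head top 5654 [[-30.4, 1.3, 29.5], [48.6, 59.9, 70.2]]
pad top 3492 [[-28.6, 0.0, 27.9], [20.7, 32.3, 70.5]]
lever -0.0031139255 [  0.9629356   -0.26973122 -20.012543   168.5374    ]
post 132 [[-86.2, -84.7, -84.1], [168.4, 189.3, 213.8]]
```

Call:
send_rows(
  series=[
    {"xyz": [-0.006,0.05,0],"twist": 0},
    {"xyz": [-0.014,0.11,0],"twist": 0},
    {"xyz": [-0.018,0.17,0],"twist": 0},
    {"xyz": [-0.016,0.23,0],"twist": 0},
    {"xyz": [-0.008,0.28,0],"twist": 0},
    {"xyz": [-0.002,0.32,0],"twist": 0},
    {"xyz": [-0.002,0.32,0],"twist": 0},
  ],
)

```text
clock: 18.55
ee_pos: [0.5002, 0.0746, 0.0783]
tool_rot: [-179.9, 0.1, -2.0]
ft_force: [-5.4, 5.6, 2.2]
finger_gap: 0.325
grasp_force: 2.6
```

```bash
python3 -c "
from h import *
look('w9')"
```

```text
[0.50024951 0.07456769 0.07834957] [-1.79932283e+02  1.10109138e-01 -2.04775091e+00]
block top 6684 [[-16.9, 0.4, 18.6], [-15.3, 7.8, 20.4]]
stub 1658 [[-6.7, 0.7, 8.0], [-5.1, 3.4, 10.1]]
((1.1865386962890625, 2.2786827087402344), (37.867393493652344, 36.36517333984375), 89.8063735961914)
fixed top 3254 [[-34.8, -17.8, 34.3], [-43.4, -32.3, -17.9]]
head top 5676 [[-30.5, 1.6, 29.8], [40.6, 51.5, 61.9]]
pad top 2335 [[-26.8, 0.9, 25.7], [19.5, 25.2, 62.2]]
lever 0.5375715 [  0.9644158   0.2643901 -19.998701  131.50601  ]
post 264 [[-89.2, -86.6, -85.7], [92.2, 112.4, 131.0]]
```

Call:
send_rows(
  series=[
    {"xyz": [-0.004,-0.05,0],"twist": 0},
    {"xyz": [-0.012,-0.11,0],"twist": 0},
    {"xyz": [-0.016,-0.17,0],"twist": 0},
    {"xyz": [-0.014,-0.23,0],"twist": 0},
    {"xyz": [-0.006,-0.28,0],"twist": 0},
    {"xyz": [0.002,-0.32,0],"twist": 0},
    {"xyz": [0.002,-0.32,0],"twist": 0},
  ],
)

```text
clock: 19.48
ee_pos: [0.5064, 0.157, 0.0788]
tool_rot: [-179.9, -0.2, -1.9]
ft_force: [1.0, 0.2, -0.2]
finger_gap: 0.317
grasp_force: 0.0
```

```bash
python3 -c "
from h import *
look('w10')"
```

```text
[0.50639308 0.15700483 0.0787839 ] [-1.79900711e+02 -1.52702608e-01 -1.85092398e+00]
head top 5671 [[-30.4, 1.5, 29.5], [40.8, 52.1, 62.3]]
pad top 3046 [[-29.1, -1.3, 28.4], [19.3, 27.6, 62.7]]
lever -0.0029379427 [  0.9629831  -0.2695618 -20.124634  168.55429  ]
post 135 [[-86.2, -84.7, -84.0], [168.3, 190.0, 213.7]]
```

View pics/w9.png

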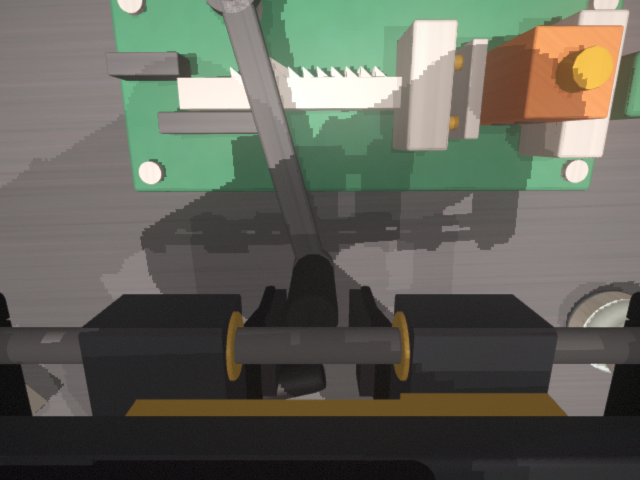

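The pad (473,90) has met the block and pushed it part of the way; about 2 mm is left before the fixed jaw. Another full stroke, then a partial one under observation.

Call:
send_rows(
  series=[
    {"xyz": [-0.006,0.05,0],"twist": 0},
    {"xyz": [-0.014,0.11,0],"twist": 0},
    {"xyz": [-0.018,0.17,0],"twist": 0},
    {"xyz": [-0.016,0.23,0],"twist": 0},
    {"xyz": [-0.008,0.28,0],"twist": 0},
    {"xyz": [-0.002,0.32,0],"twist": 0},
    {"xyz": [-0.002,0.32,0],"twist": 0},
  ],
)

```text
clock: 20.4
ee_pos: [0.5, 0.075, 0.0783]
tool_rot: [-179.9, 0.1, -2.0]
ft_force: [-4.9, 7.4, 3.4]
finger_gap: 0.319
grasp_force: 3.5
```

```bash
python3 -c "
from h import *
look('w11')"
```

```text
[0.50000457 0.07497123 0.07832929] [-1.79903898e+02  1.31194386e-01 -2.04449379e+00]
block top 6715 [[-16.9, 0.2, 18.5], [-17.4, 5.7, 18.2]]
stub 1679 [[-6.6, 0.8, 8.0], [-7.3, 1.3, 7.9]]
((1.0682506561279297, 0.08617019653320312), (36.31464767456055, 37.621673583984375), 0.05122325196862221)
fixed top 2844 [[-35.1, -20.0, 34.1], [-43.6, -30.2, -17.8]]
head top 5660 [[-30.3, 1.4, 29.7], [33.1, 44.0, 54.3]]
pad top 2413 [[-27.3, 0.8, 26.5], [17.3, 23.1, 54.6]]
lever 0.5344379 [  0.9652396   0.2613667 -20.017355  131.72557  ]
post 278 [[-89.5, -86.7, -85.7], [91.6, 112.3, 131.3]]
```

Call:
send_rows(
  series=[
    {"xyz": [-0.004,-0.05,0],"twist": 0},
    {"xyz": [-0.012,-0.11,0],"twist": 0},
    {"xyz": [-0.016,-0.17,0],"twist": 0},
    {"xyz": [-0.014,-0.23,0],"twist": 0},
    {"xyz": [-0.006,-0.28,0],"twist": 0},
    {"xyz": [0.002,-0.32,0],"twist": 0},
    {"xyz": [0.002,-0.32,0],"twist": 0},
  ],
)

```text
clock: 21.32
ee_pos: [0.5064, 0.157, 0.0788]
tool_rot: [-179.9, -0.2, -1.9]
ft_force: [0.3, -0.9, -0.3]
finger_gap: 0.319
grasp_force: 0.0
```

```bash
cat >> h.py <<'E'
def gap(fn):
    look(fn)
    # pad compression: head front edge vs pad/block front, per small x band
    st=bot.observe();p,d=bot.grab_frame("wrist");W=cloud(d,*wcal(st));L=(W[...,:2]-OO)@RZ*1000;Z=W[...,2]*1000
    hd=(abs(Z-60)<1.5)&(abs(L[...,0])<25)&(L[...,1]>20)&(L[...,1]<90);pd=(abs(Z-48)<1)&(abs(L[...,0])<22)&(L[...,1]>5)&(L[...,1]<60)
    for n,m in(("head",hd),("pad",pd)): m[295:]=False;print(n,m.sum(),np.round(np.percentile(L[m][:,1],[2,10,50,90,98]),1))
E
python3 -c "
from h import *
gap('w12')"
```

```text
[0.5063861  0.15697377 0.07879813] [-1.79904815e+02 -1.50806831e-01 -1.85279165e+00]
head top 5678 [[-30.4, 1.2, 29.5], [33.2, 44.6, 54.7]]
pad top 2047 [[-29.8, -3.6, 28.7], [17.2, 53.7, 55.2]]
lever -0.0029741228 [  0.96297336  -0.26959664 -20.004753   168.51357   ]
post 127 [[-86.2, -84.7, -84.0], [168.4, 189.5, 213.8]]
head 4343 [33.6 35.6 44.2 52.7 54.4]
pad 940 [17.4 18.6 22.4 54.3 54.8]
```

View pics/w11.png

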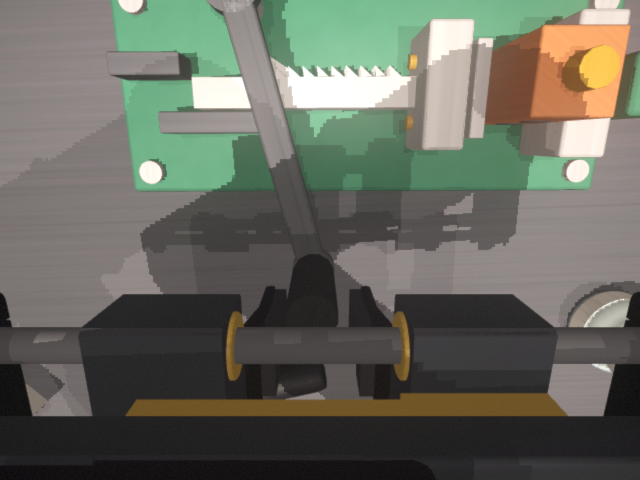

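Call:
send_rows(
  series=[
    {"xyz": [-0.006,0.05,0],"twist": 0},
    {"xyz": [-0.014,0.11,0],"twist": 0},
    {"xyz": [-0.018,0.16,0],"twist": 0},
    {"xyz": [-0.018,0.19,0],"twist": 0},
    {"xyz": [-0.018,0.19,0],"twist": 0},
  ],
)

```text
clock: 22.05
ee_pos: [0.4978, 0.1091, 0.0784]
tool_rot: [-179.8, 0.0, -2.0]
ft_force: [-6.1, 11.5, 0.5]
finger_gap: 0.32
grasp_force: 5.4
```

```bash
python3 -c "
from h import *
gap('w13')"
```

```text
[0.4977894  0.10907822 0.07844943] [-1.79767930e+02  2.99866387e-02 -2.02941836e+00]
block top 2569 [[-16.9, -1.5, 18.1], [7.1, 15.5, 18.7]]
((0.04416465759277344, 15.206016540527344), (37.51222229003906, 13.486873626708984), 12.137848854064941)
fixed top 534 [[-34.9, -26.8, -17.0], [-25.0, -20.0, -16.8]]
head top 5829 [[-30.6, 1.5, 29.6], [31.2, 42.2, 52.5]]
pad top 2427 [[-29.1, 0.8, 28.1], [17.1, 22.6, 52.8]]
lever 0.29916805 [ 9.9957466e-01  2.9163893e-02 -1.9858801e+01  1.4786224e+02]
post 201 [[-93.0, -91.4, -90.5], [120.1, 145.9, 165.3]]
head 4471 [31.5 33.4 41.9 50.5 52.1]
pad 1187 [17.3 18.2 21.6 51.8 52.5]
```

Call:
send_rows(
  series=[
    {"xyz": [0.001,0.025,0],"twist": 0},
    {"xyz": [0.004,0.05,0],"twist": 0},
    {"xyz": [0.004,0.05,0],"twist": 0},
  ],
)

```text
clock: 22.52
ee_pos: [0.4973, 0.0964, 0.0784]
tool_rot: [-179.8, 0.2, -2.0]
ft_force: [-9.4, 11.8, 4.4]
finger_gap: 0.321
grasp_force: 5.6
```

```bash
python3 -c "
from h import *
gap('w14')"
```

```text
[0.49727861 0.09644135 0.07836813] [-1.79814826e+02  1.56557458e-01 -2.01661507e+00]
block top 4890 [[-16.9, -0.4, 18.3], [-4.7, 10.0, 18.4]]
stub 335 [[-6.3, -0.6, 6.2], [2.5, 6.9, 8.5]]
((0.8819503784179688, 5.774625301361084), (36.209590911865234, 26.210046768188477), 0.6579338312149048)
fixed top 1662 [[-35.0, -24.9, 33.5], [-37.0, -25.1, -17.6]]
head top 5809 [[-30.7, 1.3, 29.6], [29.0, 40.0, 50.4]]
pad top 2025 [[-28.7, 0.9, 28.0], [17.2, 21.6, 50.7]]
lever 0.38520396 [ 9.9337137e-01  1.1494928e-01 -1.9932137e+01  1.4204425e+02]
post 254 [[-92.8, -90.9, -89.6], [107.5, 132.9, 152.7]]
head 4475 [29.4 31.2 39.9 48.4 50. ]
pad 961 [17.4 18.  20.9 49.9 50.4]
```

The head front is at 29.0 mm, so the pad is compressed about 9.5–11 mm out of 14, and the block is against the fixed jaw. I now release the handle and back away.

Call:
send_rows(
  series=[
    {"xyz": [-0.004,-0.01,0],"twist": 0},
    {"xyz": [-0.004,-0.01,0],"twist": 0},
    {"xyz": [-0.004,-0.01,0],"twist": 0},
    {"xyz": [-0.004,-0.01,0],"twist": 0},
    {"xyz": [-0.004,-0.01,0],"twist": 0},
  ],
  gripper=-0.3,
)

```text
clock: 23.25
ee_pos: [0.4987, 0.0975, 0.0785]
tool_rot: [180.0, -0.0, -2.0]
ft_force: [0.3, -0.9, 0.5]
finger_gap: 0.644
grasp_force: 0.0
```

Call:
send_rows(
  series=[
    {"xyz": [0,0,-0.1],"twist": 0},
    {"xyz": [0,0,-0.3],"twist": 0},
    {"xyz": [0,0,-0.55],"twist": 0},
    {"xyz": [-0.2,0,-0.8],"twist": 0},
    {"xyz": [-0.2,0,-0.9],"twist": 0},
    {"xyz": [-0.2,0,-0.9],"twist": 0},
    {"xyz": [-0.2,0,-0.9],"twist": 0},
  ],
)

```text
clock: 24.12
ee_pos: [0.4481, 0.0995, 0.3027]
tool_rot: [180.0, 0.1, -1.9]
ft_force: [0.2, -0.7, -0.1]
finger_gap: 0.653
grasp_force: 0.0
```

```bash
python3 -c "
from h import *
gap('w15')
p,d=bot.grab_frame('scene');cv2.imwrite('pics/fin.png',p[:,:,::-1])"
```

```text
[0.44813829 0.09953362 0.3027037 ] [ 1.79993610e+02  6.83007822e-02 -1.94401140e+00]
block top 1382 [[-17.1, -0.5, 18.7], [-17.4, 3.6, 18.1]]
stub 292 [[-6.7, 0.4, 7.8], [-6.8, 0.7, 7.8]]
((0.8604278564453125, 0.13052749633789062), (36.39986038208008, 36.57164764404297), 0.2703402638435364)
fixed top 1232 [[-34.8, -7.0, 34.4], [-42.6, -33.7, -18.1]]
head top 1398 [[-30.8, 0.4, 29.8], [29.0, 39.8, 50.3]]
pad top 552 [[-31.3, -1.1, 26.2], [16.5, 22.7, 50.6]]
lever -1.190725 [ 1.09849244e-01 -9.93948281e-01 -2.42071590e+01  1.68823334e+02]
post 465 [[-112.4, -101.4, -91.4], [131.3, 141.6, 152.3]]
head 1035 [29.4 31.1 39.6 48.3 49.9]
pad 285 [17.6 18.5 22.1 25.6 50.5]
```

View pics/w15.png

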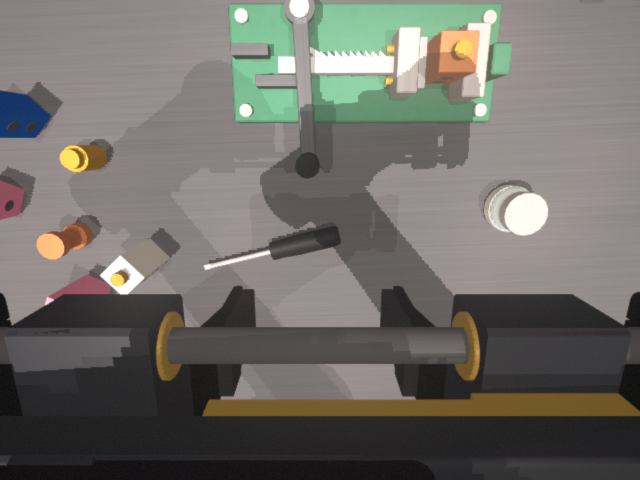

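The final wrist view shows the block (455,57) clamped between the pad (423,60) and the fixed jaw (478,60). The lever is free, its post at (307,165), and the driver, jar and neighbours are undisturbed. The jaw has held at 29.0 mm and nothing touches the robot, so I hand in.

```bash
python3 -c "
from rig import bot
print(bot.hand_in())"
```

```text
the job is handed in; nothing more can be done
None
```

The block stands square in the clamp against the fixed jaw, about 1 mm off the middle of the jaws. By the camera measurements the spring pad is pressed in about 9.5–11 mm of its 14 mm. The lever is let go and the job was handed in at about 24 s; no verdict came back.

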